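# Find the ripe kiwifruit with the pin tester

### The arm

A 6-joint arm with a two-finger parallel gripper is mounted at the origin on a cart in front of the work surface, level with it; the furniture and walls round the work are solid. World frame = base frame: x ahead of the robot, y to its left, z up, the work surface at z = 0. Lengths are in m, angles in rad, forces in N, time in s.
With the tool pointing down it reaches from about 0.35 to 0.775 m from the base axis. Payload 7.3 kg.
Tool frame: the origin (TCP) lies at the very end of the fingers, on their centre line; the grasp point (between the pads) lies 19 mm behind it; z points along the fingers, y is the line along which they close (so a half turn about z gives the same grasp; the last joint's range is limited). The gripper opens to 92 mm and grips with 3 to 60 N. Pads are 19 mm wide; open, the fingers measure 130 mm over their backs; the gripper's body (75 mm by 190 mm) begins 47 mm behind the grasp point.
Start: joints at [-1.331, 0.342, 1.524, -0, 1.275, -0.146], TCP at [0.198, -0.486, 0.227] pointing down, gripper open.
Joint ranges: [-2.53, 2.53], [-0.77, 2.02], [0.04, 2.7], [-1, 4.14], [0.28, 2.66], [-3.11, 3.11]. Speed limits (rad/s): [2.57, 2.57, 3.14, 3.14, 3.14, 3.14].

### API

Orientations are given as [roll, pitch, yaw] about the fixed x, y, z axes, in that order (R = Rz(yaw) Ry(pitch) Rx(roll)).
In Python, from cell import robot, read_camera, get_calibration gives the robot as it stands. The module is installed in compiled form; this text tells all that it offers.
- The arm moves only by the tool send_rows, never from a script. Its argument "plan" is a list of rows, each a list of 2 entries, a list of its own where there are three numbers: the shift along the tool's x, y, z as a fraction of full scale, then the turn, a rotation vector about the tool's x, y, z as a fraction of full scale. A call has exactly 10 rows; each row shifts and turns the commanded pose from where the row before left it, along the tool's axes as they then stand; what a row does not reach is not made up. Full scale, the value 1, is 0.025 m for a shift and 90 degrees for a turn. A row lasts 1/8 s, in which the tool goes at most 62.5 mm and 10.7 degrees, less where a joint would pass 70% of its speed; a pose out of reach is approached as far as the arm can. A call with a number of a shift or a turn outside -1 to 1 is refused whole. A call with a gripper value outside its range is refused whole. "gripper" is the opening, from -1 (shut) to 1 (fully open), so that 0 is half open, set as the call begins (left out, the last holds). The fingers move at their own pace and stop on an object; "force" is the grip in N (left out, the last holds). Time passes only in rows, so rows that do not move let the fingers close, or fill a call up. It gives the time, the measured TCP pose, the force, the opening and the grip force at its end, in the units of the state.
- robot.observe(): the state, without advancing time (a new reading comes with each control period).
- read_camera(name): name is "scene" or "side" or "wrist"; returns (picture, depth): 384x512x3 uint8, blue, green, red; 384x512 float32, m along the optical axis (not along the pixel's ray), 0 where there is no reading.
- get_calibration(name): a dict with "intrinsics" (3x3 intrinsics, pixels), "rvec" (rotation vector, rad) and "tvec" (3), from world to camera coordinates, as OpenCV has them. Camera axes: x right, y down, z forward; pixel columns grow to the right and rows downward; lengths in m; the calibration is good to about 2 mm. A picture is of the moment at which its call begins: read the wrist's pose just before it. get_calibration takes no time and is no camera call; for the wrist camera it gives the pose at the moment of the call.
- robot.hand_in(): hands the job in; it is judged then, once.
The state is a dict: "time": time; "qpos": joint angles; "qvel": joint speeds; "joint_efforts": joint torques, N m; "tool_pos": TCP position; "tool_rot": TCP orientation; "contact_force": force on the tool from outside, world axes, zero at the start; "torque": the same for the moment, N m; "opening": finger opening in m; "grip_force": force on a finger pad.
Only numpy, scipy, OpenCV 4.12 (cv2) and the standard library are available. Lean on these libraries where they do the work, as an engineer would, in place of code of your own. Each camera call takes 0.05 s, during which the arm holds its last target. There are 200 camera calls.

### The job

Take the firmness tester from its stand and check all three kiwifruit in the tray: press it straight down on the middle of each crown until its flat foot just sits flush on the fruit, without pressing hard (under 25 N). Then hang the tester back in its stand and put the fruit in which the pin sank deepest, the ripe one, into the bowl, leaving the other two standing in their seats and everything else where it is.

Things in the scene. Friction and masses are not known exactly. Their poses are not given: they have to be found in the camera images.
- tester: firmness tester, 0.2 kg, 132 mm tall, in its stand. Origin: centre of the face of its round foot (26 mm), z up. Above: 20 mm neck; 44 mm collar, its underside at z = 50 mm; square grey barrel 26 x 26 mm from z = 55 to 127 mm, to be gripped by its y sides (white pointers and ticks on the x sides). A 6 mm sprung pin stands 10 mm out below the foot, whose rubber ring yields 1 mm per 10 N
- tester_grip (a point): middle of the tester's barrel, 91 mm above the foot's face
- tester_pin (a joint): how far the sprung pin is pushed up into the tester, in m: 0 fully out, 0.010 flush with the foot; 1 N per mm. White pointers on the barrel rise with it. With the foot flush on a fruit, pin reading and dent add up to 9.5 to 11 mm: the smallest pin reading marks the ripest fruit
- stand: fixed grey block 60 x 60 mm, 72 mm high, on a thin steel foot, with an upright 31 mm round hole. Origin: centre of its underside, on the hole's axis. The tester hangs in the hole, its collar resting on the block's top, its foot's face 22 mm above the stand's origin
- tray: fixed pale wooden block 92 x 280 mm, 22 mm high, with three round seats, 46 mm wide and 14 mm deep, 92 mm apart in a row along its y axis, the middle one at its centre. Origin: centre of its underside. The undersides of the fruit stand 8 mm and their crowns 68 to 80 mm above it
- bowl: empty bowl, black outside and white inside, 134 mm wide and 54 mm high, wall about 4 mm, loose on the worktop. Origin at the centre of its underside
- kiwi_a: one of three look-alike brown kiwifruit on end in the tray, 54 mm wide at 33 mm up, 28 mm at its flat ends; heights differ, 60 to 72 mm; which is ripest is not told, nor tied to height. Origin: centre of its underside. The 15 mm wide middle of the crown resists up to a set force (about 2 N for the ripest, 5.5 and 8 N for the others), then sinks and stays dented.
- kiwi_a_crown (a joint): how far the crown's middle of kiwi_a has been pushed in, in m: 0 untouched, at most 0.0105; it stays dented. Once the tester's foot has been flush on the crown, the three fruit read about 0.007 (ripest), 0.0045 and 0.002
- kiwi_b: one of three look-alike brown kiwifruit on end in the tray, 54 mm wide at 33 mm up, 28 mm at its flat ends; heights differ, 60 to 72 mm; which is ripest is not told, nor tied to height. Origin: centre of its underside. The 15 mm wide middle of the crown resists up to a set force (about 2 N for the ripest, 5.5 and 8 N for the others), then sinks and stays dented.
- kiwi_b_crown (a joint): how far the crown's middle of kiwi_b has been pushed in, in m: 0 untouched, at most 0.0105; it stays dented. Once the tester's foot has been flush on the crown, the three fruit read about 0.007 (ripest), 0.0045 and 0.002
- kiwi_c: one of three look-alike brown kiwifruit on end in the tray, 54 mm wide at 33 mm up, 28 mm at its flat ends; heights differ, 60 to 72 mm; which is ripest is not told, nor tied to height. Origin: centre of its underside. The 15 mm wide middle of the crown resists up to a set force (about 2 N for the ripest, 5.5 and 8 N for the others), then sinks and stays dented.
- kiwi_c_crown (a joint): how far the crown's middle of kiwi_c has been pushed in, in m: 0 untouched, at most 0.0105; it stays dented. Once the tester's foot has been flush on the crown, the three fruit read about 0.007 (ripest), 0.0045 and 0.002
- kiwi_b_mid (a point): centre of the body of kiwi_b, 33 mm above its underside
- kiwi_a_mid (a point): centre of the body of kiwi_a, 33 mm above its underside
- kiwi_c_mid (a point): centre of the body of kiwi_c, 33 mm above its underside
- lemon: lemon lying on the worktop, 83 x 58 mm; a bystander; origin at the centre of its underside
- salt_shaker: salt shaker, 44 mm wide, 90 mm tall; a bystander; origin at the centre of its underside
- fork: table fork, 205 mm long, lying on the worktop; a bystander; origin at the centre of its underside
Not all that is in view belongs to the job. Leave any orange look-alike of the kiwi_b alone. Leave any orange look-alike of the tester alone.

How it is judged:
On the way:
1. all three kiwifruit, standing in the tray, have been tested with the foot flush: the crowns are dented by more than 6.6 mm (ripest), 3 mm (middle) and 0.8 mm (hardest) (value of joint each of kiwi_a_crown, kiwi_b_crown, kiwi_c_crown above 0.0008 m and (value of joint each of kiwi_a_crown, kiwi_b_crown above 0.003 m or value of joint each of kiwi_b_crown, kiwi_c_crown above 0.003 m or value of joint each of kiwi_a_crown, kiwi_c_crown above 0.003 m) and value of joint any of kiwi_a_crown, kiwi_b_crown, kiwi_c_crown above 0.0066 m and distance of each of kiwi_a, kiwi_b, kiwi_c from where it was at the start of the episode below 0.012 m and angle between each of kiwi_a, kiwi_b, kiwi_c's own z axis and vertical below 0.15 rad and linear speed of each of kiwi_a, kiwi_b, kiwi_c below 0.02 m/s), for 0.2 s.
At the end, for the whole second after the job is handed in: Crowns dented over 6.6, 3, 0.8 mm (ripest to hardest); ripest fruit at rest in the upright bowl, middle within 35 mm of its axis and 60 mm of its foot; others upright within 12 mm of their start; tester upright in its stand, within 6 mm of the axis, foot under 26 mm above the stand's underside (value of joint each of kiwi_a_crown, kiwi_b_crown, kiwi_c_crown above 0.0008 m and (value of joint each of kiwi_a_crown, kiwi_b_crown above 0.003 m or value of joint each of kiwi_b_crown, kiwi_c_crown above 0.003 m or value of joint each of kiwi_a_crown, kiwi_c_crown above 0.003 m) and horizontal distance between tester and stand below 0.006 m and z of tester in the frame of stand below 0.026 m and angle between tester's own z axis and vertical below 0.1 rad and linear speed of tester below 0.02 m/s and angle between bowl's own z axis and vertical below 0.15 rad and ((value of joint kiwi_a_crown above 0.0066 m and horizontal distance between kiwi_a_mid and bowl below 0.035 m and z of kiwi_a_mid in the frame of bowl below 0.06 m and linear speed of kiwi_a below 0.03 m/s and contact force between kiwi_a and bowl above 0.1 N and distance of each of kiwi_b, kiwi_c from where it was at the start of the episode below 0.012 m and angle between each of kiwi_b, kiwi_c's own z axis and vertical below 0.15 rad and linear speed of each of kiwi_b, kiwi_c below 0.02 m/s) or (value of joint kiwi_b_crown above 0.0066 m and horizontal distance between kiwi_b_mid and bowl below 0.035 m and z of kiwi_b_mid in the frame of bowl below 0.06 m and linear speed of kiwi_b below 0.03 m/s and contact force between kiwi_b and bowl above 0.1 N and distance of each of kiwi_a, kiwi_c from where it was at the start of the episode below 0.012 m and angle between each of kiwi_a, kiwi_c's own z axis and vertical below 0.15 rad and linear speed of each of kiwi_a, kiwi_c below 0.02 m/s) or (value of joint kiwi_c_crown above 0.0066 m and horizontal distance between kiwi_c_mid and bowl below 0.035 m and z of kiwi_c_mid in the frame of bowl below 0.06 m and linear speed of kiwi_c below 0.03 m/s and contact force between kiwi_c and bowl above 0.1 N and distance of each of kiwi_a, kiwi_b from where it was at the start of the episode below 0.012 m and angle between each of kiwi_a, kiwi_b's own z axis and vertical below 0.15 rad and linear speed of each of kiwi_a, kiwi_b below 0.02 m/s))); the robot touches nothing.
It fails at once if the tester is pressed on a fruit with more than 25 N (contact force between tester and kiwi_a above 25 N or contact force between tester and kiwi_b above 25 N or contact force between tester and kiwi_c above 25 N).
It fails at once if a bystander (lemon, salt shaker, fork) is shifted by more than 30 mm (distance of any of lemon, salt_shaker, fork from where it was at the start of the episode above 0.03 m).
It also fails if it takes over 72 s, if anything falls off the work surface, if the arm or the gripper's body presses on something with over 40 N, if the wrist force passes 120 N, or if a joint passes its speed limit or range.

## Working session

There is one attempt and no reset: what is moved stays moved. The work goes in short steps, Python scripts to look and compute and a tool call to move; the robot and the scene stay as the last step left them, time stands still between calls to the robot, and variables do not carry over. Pictures are saved under pics/ and viewed, at most 10 in all, crops included, and the job is handed in when it is done.

Besides the shell and the picture viewer there is one more tool, called after "Call:" as name([rows], argument=value, ...), one row to a line, values as JSON. send_rows: Moves the arm, as the interface text tells. Shift numbers are shares of 0.025 m and turn numbers shares of 90 degrees, none past 1 either way. Its arguments: {"type":"object","properties":{"plan":{"type":"array"},"gripper":{"type":"number"},"force":{"type":"number"}},"required":["plan"]}

```bash
mkdir -p pics; cat > h.py <<'E'
import numpy as np, cv2
from cell import robot, read_camera, get_calibration
def cal(n):
    c=get_calibration(n); R=cv2.Rodrigues(np.array(c["rvec"],float))[0]
    return np.array(c["intrinsics"],float),R,np.array(c["tvec"],float).ravel()
def cloud(d,c):
    K,R,t=c; v,u=np.mgrid[:d.shape[0],:d.shape[1]]
    P=np.stack([(u-K[0,2])/K[0,0]*d,(v-K[1,2])/K[1,1]*d,d],-1)
    W=(P-t)@R; W[d<=0]=np.nan; return W
def ray(c,u,v,z):
    K,R,t=c; o=-R.T@t; r=R.T@np.array([(u-K[0,2])/K[0,0],(v-K[1,2])/K[1,1],1]); return o+r*(z-o[2])/r[2]
def proj(c,p):
    K,R,t=c; q=K@(R@np.array(p)+t); return q[:2]/q[2]
E
python3 - <<'E'
from h import *
ims=[]
for n in("scene","side"):
    c=cal(n); im,d=read_camera(n); np.savez(n,im=im,d=d,K=c[0],R=c[1],t=c[2]); ims.append(im)
    print(n,-c[1].T@c[2], c[1][2])
cv2.imwrite("pics/a.png",ims[0]);cv2.imwrite("pics/b.png",ims[1])
print(robot.observe())
E
```

```text
scene [0.14264943 0.55023457 0.83122885] [ 0.3914903  -0.5382109  -0.74636745]
side [ 0.48718397 -0.7275212   0.72817148] [ 0.05489019  0.76218849 -0.64502386]
{'time': 0.1, 'qpos': array([-1.33101965e+00,  3.42632650e-01,  1.52490023e+00,  2.27808984e-05,
        1.27539680e+00, -1.46005635e-01]), 'qvel': array([ 0.00071665, -0.00339772, -0.00330178, -0.00045543,  0.00042618,
       -0.00112764]), 'joint_efforts': array([ 1.04398110e-03, -4.32006741e+01, -2.44694173e+01,  7.19101564e-02,
        5.26309479e-02, -4.48963942e-05]), 'tool_pos': array([ 0.19748912, -0.48605973,  0.22613247]), 'tool_rot': array([-3.14027303e+00, -2.16073433e-04,  3.85775518e-01]), 'contact_force': array([ 0.34074378, -0.94185573, -0.12979841]), 'torque': array([ 0.04073722,  0.00284679, -0.01681082]), 'grip_force': 0.0, 'opening': 0.09174807814958107}
```

View pics/a.png

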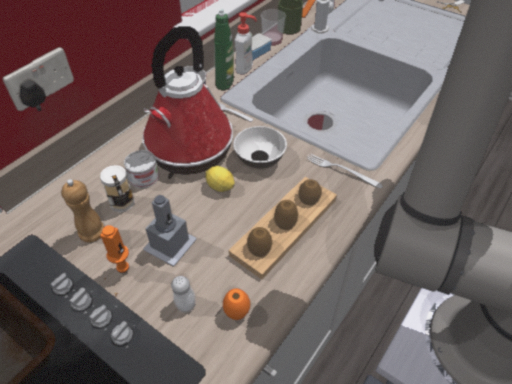

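View pics/b.png

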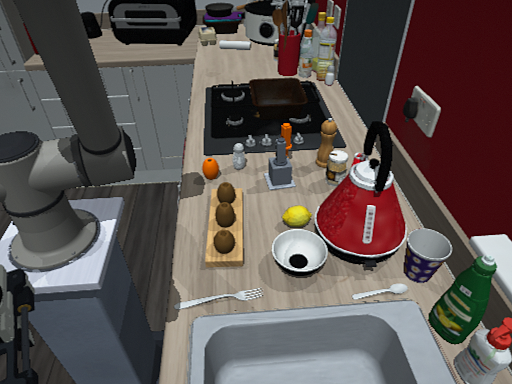

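Scene view: the candidates are the grey tester in its stand (168,225) and its orange look-alike (117,248). The brown kiwis are at (260,240), (286,213) and (310,191), with an orange look-alike at (236,303). The bowl is at (260,147). I choose the grey and brown ones. The side view agrees: tester (281,155), kiwis (227,193), (225,214), (224,241), bowl (299,253).

```bash
python3 - <<'E'
from h import *
crops=[]
for n,boxes in (("scene",dict(k1=(245,222,276,262),k2=(272,195,300,232),k3=(297,175,324,208),tester=(140,190,200,265),bowl=(228,122,292,172),tray=(228,175,345,275))),
          ("side",dict(k1=(214,180,238,206),k2=(213,200,238,229),k3=(212,227,238,256),tester=(260,135,300,192),bowl=(268,226,332,280),tray=(203,180,246,270)))):
    f=np.load(n+".npz"); c=(f["K"],f["R"],f["t"]); W=cloud(f["d"],c); im=f["im"]
    for k,(a,b,e,g) in boxes.items():
        w=W[b:g,a:e].reshape(-1,3); p=im[b:g,a:e].reshape(-1,3).astype(int); hi=p.max(1);lo=p.min(1)
        if k[0]=="k":
            m=(w[:,2]>.035)&(w[:,2]<.1)&(hi<140); zt=np.nanpercentile(w[m,2],98)
            mt=m&(w[:,2]>zt-.006); mm=m&(abs(w[:,2]-.041)<.008)
            print(n,k,"top",zt,"topxy",w[mt,:2].mean(0).round(4),mt.sum(),"mid range",w[mm].min(0).round(3),w[mm].max(0).round(3))
        elif k=="tester":
            m=(w[:,2]>.09)&(w[:,2]<.2); print(n,"barrel z",np.nanmax(w[m,2]))
            mt=w[:,2]>np.nanmax(w[m,2])-.008; print(" top",cv2.minAreaRect(w[mt,:2].astype(np.float32)),mt.sum())
            mt=abs(w[:,2]-.073)<.004; print(" blocktop",cv2.minAreaRect(w[mt,:2].astype(np.float32)),mt.sum())
            mt=(abs(w[:,2]-.002)<.004)&(hi-lo<18)&(hi>120); print(" foot",cv2.minAreaRect(w[mt,:2].astype(np.float32)))
        elif k=="bowl":
            m=(w[:,2]>.048)&(w[:,2]<.06)&(hi-lo<40)&(w[:,1]<1); q=w[m]
            A=np.c_[2*q[:,:2],np.ones(len(q))]; s=np.linalg.lstsq(A,(q[:,:2]**2).sum(1),rcond=None)[0]
            print(n,"bowl",s[:2],np.sqrt(s[2]+s[0]**2+s[1]**2))
        else:
            m=(abs(w[:,2]-.022)<.004); print(n,"tray",cv2.minAreaRect(w[m,:2].astype(np.float32)),m.sum())
a=cv2.resize(np.load("scene.npz")["im"][170:290,90:250],(480,360),interpolation=2)
b=cv2.resize(np.load("side.npz")["im"][130:195,255:305],(277,360),interpolation=2)
cv2.imwrite("pics/c.png",np.hstack([a,b]))
E
```

```text
scene k1 top 0.07621799378502814 topxy [0.4631 0.0946] 176 mid range [0.437 0.079 0.036] [0.488 0.119 0.049]
scene k2 top 0.08088322245769056 topxy [0.4575 0.0031] 152 mid range [ 0.433 -0.07   0.035] [0.481 0.027 0.049]
scene k3 top 0.07111972922731236 topxy [ 0.4532 -0.089 ] 128 mid range [ 0.428 -0.101  0.035] [ 0.478 -0.064  0.049]
scene barrel z 0.15683874953842641
 top ((0.6326952576637268, 0.19069547951221466), (0.024807963520288467, 0.023756247013807297), 4.183066368103027) 102
 blocktop ((0.6340298652648926, 0.19039081037044525), (0.06206878274679184, 0.062122151255607605), 4.878226280212402) 403
 foot ((0.6662813425064087, 0.15512385964393616), (0.11538694053888321, 0.2044411152601242), 40.97788619995117)
scene bowl [ 0.642168   -0.14245043] 0.06646508777917519
scene tray ((0.5172889232635498, -0.002929285168647766), (0.28293243050575256, 0.20909011363983154), 86.83018493652344) 2592
side k1 top 0.07870916632729956 topxy [0.464  0.0388] 66 mid range [0.442 0.061 0.035] [0.491 0.097 0.049]
side k2 top 0.07887712018823896 topxy [ 0.461  -0.0057] 103 mid range [ 0.436 -0.03   0.035] [0.487 0.067 0.049]
side k3 top 0.06938294106000967 topxy [ 0.4562 -0.0977] 117 mid range [ 0.431 -0.122  0.035] [ 0.481 -0.091  0.049]
side barrel z 0.15539859015677812
 top ((0.6360617280006409, 0.18759091198444366), (0.022881299257278442, 0.022784613072872162), 3.48323917388916) 38
 blocktop ((0.6393924355506897, 0.2221335768699646), (0.1409628689289093, 0.06924809515476227), 83.78887176513672) 163
 foot ((0.640681803226471, 0.2284804880619049), (0.1811242401599884, 0.0957019105553627), 85.82508087158203)
side bowl [ 0.64100752 -0.14568046] 0.06600607430563421
side tray ((0.4601093530654907, -0.0016656666994094849), (0.28293099999427795, 0.0907297283411026), 86.76129150390625) 1450
```

View pics/c.png

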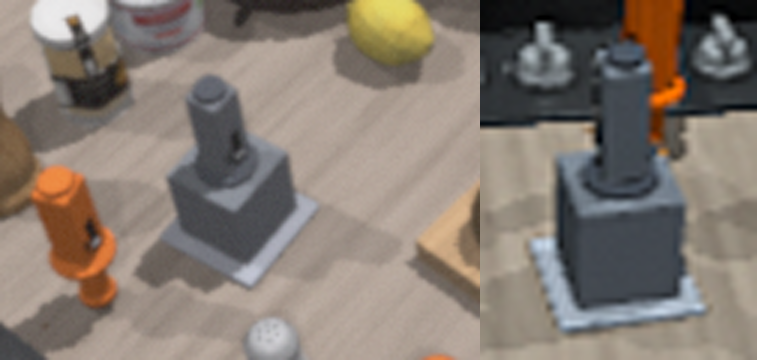

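The crop confirms it: the grey tester stands in the grey block with its steel foot, and the pointer slot is on the face towards -x. The orange copy is separate. Next I check for tall obstacles and compute the approach.

```bash
cat >> h.py <<'E'
def go(p,yaw=0.07):
    s=robot.observe(); T=s["tool_pos"]; y=s["tool_rot"][2]
    X=np.array([np.cos(yaw),np.sin(yaw),0]);Y=np.array([np.sin(yaw),-np.cos(yaw),0]); D=np.array(p)-T
    print("t",round(s["time"],2),"pos",T.round(4),"rot",s["tool_rot"].round(3),"F",s["contact_force"].round(2),"open",round(s["opening"],4),"grip",round(s["grip_force"],1))
    print("units xyz",np.round([D@X/.025,D@Y/.025,-D[2]/.025],2),"turn z",round(-(yaw-y)/(np.pi/2),3))
E
python3 - <<'E'
from h import *
go([.6345,.1893,.215])
go([.6345,.1893,.098])
f=np.load("scene.npz"); W=cloud(f["d"],(f["K"],f["R"],f["t"])).reshape(-1,3)
f=np.load("side.npz"); W=np.r_[W,cloud(f["d"],(f["K"],f["R"],f["t"])).reshape(-1,3)]
W=W[np.isfinite(W[:,0])]
for x0 in np.arange(.35,.95,.05):
    print("%.2f"%x0,[ (lambda q: round(float(np.percentile(q,98)),2) if len(q)>3 else None)(W[(abs(W[:,0]-x0)<.025)&(abs(W[:,1]-y0)<.025)&(W[:,2]<.4),2]) for y0 in np.arange(-.3,.4,.05)])
E
```

```text
t 0.1 pos [ 0.1975 -0.4861  0.2261] rot [-3.14  -0.     0.386] F [ 0.34 -0.94 -0.13] open 0.0917 grip 0.0
units xyz [ 19.33 -25.73   0.45] turn z 0.201
t 0.1 pos [ 0.1975 -0.4861  0.2261] rot [-3.14  -0.     0.386] F [ 0.34 -0.94 -0.13] open 0.0917 grip 0.0
units xyz [ 19.33 -25.73   5.13] turn z 0.201
0.35 [0.0, 0.01, 0.0, 0.0, 0.0, 0.0, 0.0, 0.0, 0.0, 0.0, 0.0, 0.0, 0.0, 0.0]
0.40 [0.01, 0.01, 0.0, 0.02, 0.02, 0.02, 0.02, 0.02, 0.02, 0.02, 0.07, 0.07, 0.0, 0.01]
0.45 [0.01, 0.02, 0.0, 0.02, 0.07, 0.06, 0.08, 0.07, 0.08, 0.02, 0.06, 0.07, 0.0, 0.01]
0.50 [0.01, 0.01, 0.0, 0.02, 0.05, 0.02, 0.07, 0.06, 0.07, 0.02, 0.0, 0.09, 0.09, 0.01]
0.55 [0.01, 0.01, 0.0, 0.05, 0.0, 0.0, 0.0, 0.0, 0.0, 0.0, 0.0, 0.07, 0.0, 0.01]
0.60 [0.01, 0.01, 0.05, 0.05, 0.05, 0.0, 0.04, 0.0, 0.0, 0.07, 0.15, 0.01, 0.0, 0.01]
0.65 [0.01, 0.01, 0.05, 0.02, 0.05, 0.05, 0.06, 0.0, 0.0, 0.12, 0.15, 0.01, 0.14, 0.01]
0.70 [0.01, 0.01, 0.05, 0.07, 0.11, 0.12, 0.09, 0.0, 0.0, 0.0, 0.0, 0.0, 0.14, 0.01]
0.75 [0.01, 0.01, 0.0, 0.14, 0.21, 0.22, 0.17, 0.08, 0.0, 0.0, 0.0, 0.14, 0.11, 0.01]
0.80 [0.01, 0.01, 0.07, 0.31, 0.34, 0.34, 0.32, 0.19, 0.06, 0.1, 0.1, 0.17, 0.16, 0.01]
0.85 [0.01, 0.01, 0.11, 0.16, 0.21, 0.23, 0.19, 0.18, 0.06, 0.1, 0.1, 0.0, 0.0, 0.01]
0.90 [0.16, 0.11, 0.1, 0.11, 0.14, None, 0.1, 0.01, 0.0, 0.0, 0.0, 0.0, 0.0, 0.01]
```

Call:
send_rows([
  [[0,0,0],[0,0,0.1]],
  [[0,0,0],[0,0,0.1]],
  [[0.7,-1,0],[0,0,0]],
  [[0.7,-1,0],[0,0,0]],
  [[0.7,-1,0],[0,0,0]],
  [[0.7,-1,0],[0,0,0]],
  [[0.7,-1,0],[0,0,0]],
  [[0.7,-1,0],[0,0,0]],
  [[0.7,-1,0],[0,0,0]],
  [[0.7,-1,0],[0,0,0]],
], gripper=0.3)

```text
time: 1.35
tool_pos: [0.3232, -0.2759, 0.2265]
tool_rot: [-3.141, 0.0, 0.072]
contact_force: [0.3, 0.0, 1.1]
opening: 0.0597
grip_force: 0.0
```

Call:
send_rows([
  [[0.7,-1,0],[0,0,0]],
  [[0.7,-1,0],[0,0,0]],
  [[0.7,-1,0],[0,0,0]],
  [[0.7,-1,0],[0,0,0]],
  [[0.7,-1,0],[0,0,0]],
  [[0.7,-1,0],[0,0,0]],
  [[0.7,-1,0],[0,0,0]],
  [[0.7,-1,0],[0,0,0]],
  [[0.7,-1,0],[0,0,0]],
  [[0.7,-1,0],[0,0,0]],
])

```text
time: 2.6
tool_pos: [0.4798, -0.0141, 0.2264]
tool_rot: [-3.142, 0.001, 0.072]
contact_force: [0.7, 0.4, 0.3]
opening: 0.0594
grip_force: 0.0
```

```bash
python3 - <<'E'
from h import *
go([.6345,.1893,.215])
E
```

```text
t 2.6 pos [ 0.4798 -0.0141  0.2264] rot [-3.142e+00  1.000e-03  7.200e-02] F [0.74 0.44 0.34] open 0.0594 grip 0.0
units xyz [ 6.74 -7.68  0.46] turn z 0.001
```

Call:
send_rows([
  [[0.8,-0.9,0],[0,0,0]],
  [[0.8,-0.9,0],[0,0,0]],
  [[0.8,-0.9,0],[0,0,0]],
  [[0.8,-0.9,0],[0,0,0]],
  [[0.8,-0.9,0],[0,0,0]],
  [[0.8,-0.9,0],[0,0,0]],
  [[0.8,-0.9,0],[0,0,0]],
  [[0.9,-1,0.2],[0,0,0]],
  [[0,0,0],[0,0,0]],
  [[0,0,0],[0,0,0]],
])

```text
time: 3.85
tool_pos: [0.6281, 0.1782, 0.2212]
tool_rot: [3.141, 0.001, 0.072]
contact_force: [-0.7, -0.7, -0.0]
opening: 0.0595
grip_force: 0.0
```

```bash
python3 - <<'E'
from h import *
go([.6345,.1893,.098])
c=cal("wrist"); im,d=read_camera("wrist"); W=cloud(d,c)
cv2.imwrite("pics/d.png",im); print(-c[1].T@c[2],c[1][2])
for z in(.154,.072): print(z,proj(c,[.6345,.1893,z]))
for lo,hi in((.145,.165),(.068,.08)):
    m=(W[...,2]>lo)&(W[...,2]<hi)&(abs(W[...,0]-.635)<.05)&(abs(W[...,1]-.19)<.05)
    if m.sum()>5: print(lo,m.sum(),cv2.minAreaRect(W[m][:,:2].astype(np.float32)),W[m].mean(0))
E
```

```text
t 3.85 pos [0.6281 0.1782 0.2212] rot [3.141e+00 1.000e-03 7.200e-02] F [-0.71 -0.73 -0.03] open 0.0595 grip 0.0
units xyz [ 0.29 -0.43  4.93] turn z 0.001
[0.69442055 0.1826729  0.37788456] [-0.25332074 -0.01879135 -0.96719982]
0.154 [235.984344   194.28948196]
0.072 [240.03508907 171.4106401 ]
0.145 1262 ((0.635637640953064, 0.1890527904033661), (0.025769570842385292, 0.025550249963998795), 4.0155816078186035) [0.63697156 0.18876958 0.15057828]
0.068 2671 ((0.63538658618927, 0.18895699083805084), (0.06017075479030609, 0.05998814105987549), 5.0744500160217285) [0.64243155 0.18758183 0.07205405]
```

View pics/d.png

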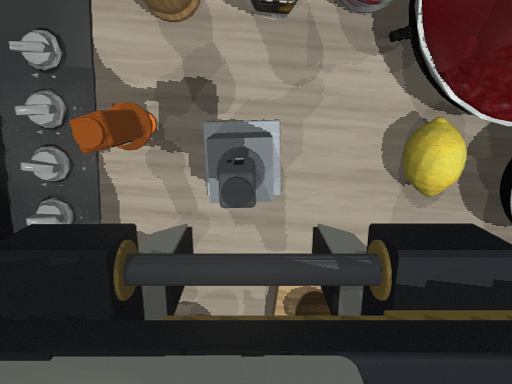

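The wrist view shows the grey tester upright at (238,190) in its block, with its pointer at (238,160) on the +x side. The orange copy is well clear at (110,130).

Call:
send_rows([
  [[0.33,-0.43,0.2],[0,0,0]],
  [[0,0,0.3],[0,0,0]],
  [[0,0,0.7],[0,0,0]],
  [[0,0,0.7],[0,0,0]],
  [[0,0,0.8],[0,0,0]],
  [[0,0,0.8],[0,0,0]],
  [[0,0,0.8],[0,0,0]],
  [[0,0,0.6],[0,0,0]],
  [[0,0,0],[0,0,0]],
  [[0,0,0],[0,0,0]],
])

```text
time: 5.15
tool_pos: [0.6365, 0.19, 0.0999]
tool_rot: [-3.142, -0.001, 0.072]
contact_force: [-0.1, -0.8, 0.3]
opening: 0.0596
grip_force: 0.0
```

```bash
python3 - <<'E'
from h import *
go([.6355,.189,.098])
E
```

```text
t 5.15 pos [0.6365 0.19   0.0999] rot [-3.142e+00 -1.000e-03  7.200e-02] F [-0.11 -0.83  0.27] open 0.0596 grip 0.0
units xyz [-0.04  0.04  0.08] turn z 0.001
```

Call:
send_rows([
  [[-0.04,0.04,0.04],[0,0,0]],
  [[0,0,0],[0,0,0]],
  [[0,0,0],[0,0,0]],
  [[0,0,0],[0,0,0]],
  [[0,0,0],[0,0,0]],
  [[0,0,0],[0,0,0]],
  [[0,0,0],[0,0,0]],
  [[0,0,0],[0,0,0]],
  [[0,0,0],[0,0,0]],
  [[0,0,0],[0,0,0]],
], gripper=-1, force=55)

```text
time: 6.4
tool_pos: [0.6352, 0.1889, 0.0983]
tool_rot: [-3.142, -0.0, 0.072]
contact_force: [-0.9, 1.3, 2.0]
opening: 0.0258
grip_force: 54.9
```

Call:
send_rows([
  [[0,0,-0.1],[0,0,0]],
  [[0,0,-0.2],[0,0,0]],
  [[0,0,-0.3],[0,0,0]],
  [[0,0,-0.4],[0,0,0]],
  [[0,0,-0.5],[0,0,0]],
  [[0,0,-0.6],[0,0,0]],
  [[0,0,-0.6],[0,0,0]],
  [[0,0,-0.6],[0,0,0]],
  [[0,0,-0.5],[0,0,0]],
  [[0,0,-0.2],[0,0,0]],
])

```text
time: 7.65
tool_pos: [0.6354, 0.1889, 0.1994]
tool_rot: [-3.142, -0.001, 0.072]
contact_force: [0.5, -0.1, -1.1]
opening: 0.0258
grip_force: 54.9
```

```bash
python3 - <<'E'
from h import *
for p in [(.4650,.0905),(.4598,-.0015),(.4546,-.0934)]: go([*p,.190],.072)
E
```

```text
t 7.65 pos [0.6354 0.1889 0.1994] rot [-3.142e+00 -1.000e-03  7.200e-02] F [ 0.51 -0.11 -1.1 ] open 0.0258 grip 54.9
units xyz [-7.08  3.44  0.37] turn z -0.0
t 7.65 pos [0.6354 0.1889 0.1994] rot [-3.142e+00 -1.000e-03  7.200e-02] F [ 0.51 -0.11 -1.1 ] open 0.0258 grip 54.9
units xyz [-7.55  7.09  0.37] turn z -0.0
t 7.65 pos [0.6354 0.1889 0.1994] rot [-3.142e+00 -1.000e-03  7.200e-02] F [ 0.51 -0.11 -1.1 ] open 0.0258 grip 54.9
units xyz [-8.03 10.74  0.37] turn z -0.0
```

Call:
send_rows([
  [[-0.6,0.3,0],[0,0,0]],
  [[-0.9,0.4,0],[0,0,0]],
  [[-0.9,0.44,0],[0,0,0]],
  [[-0.9,0.5,0],[0,0,0]],
  [[-0.9,0.5,0],[0,0,0]],
  [[-0.9,0.4,0],[0,0,0]],
  [[-0.9,0.4,0.3],[0,0,0]],
  [[-0.7,0.3,0.4],[0,0,0]],
  [[-0.38,0.2,0.5],[0,0,0]],
  [[0,0,0],[0,0,0]],
])

```text
time: 8.9
tool_pos: [0.4637, 0.0902, 0.1676]
tool_rot: [-3.142, 0.002, 0.071]
contact_force: [0.3, -0.2, -0.9]
opening: 0.0256
grip_force: 54.9
```

```bash
python3 - <<'E'
from h import *
go([.4650,.0905,.157],.072)
c=cal("side"); im,d=read_camera("side"); W=cloud(d,c)
c2=cal("scene"); im2,d2=read_camera("scene")
u,v=map(int,proj(c,[.465,.09,.1])); a=cv2.resize(im[v-50:v+40,u-45:u+45],(380,380),interpolation=2)
u,v=map(int,proj(c2,[.465,.09,.1])); b=cv2.resize(im2[v-50:v+40,u-45:u+45],(380,380),interpolation=2)
cv2.imwrite("pics/e.png",np.hstack([a,b]))
E
```

```text
t 8.9 pos [0.4637 0.0902 0.1676] rot [-3.142e+00  2.000e-03  7.100e-02] F [ 0.3  -0.24 -0.87] open 0.0256 grip 54.9
units xyz [ 0.05 -0.01  0.43] turn z -0.001
```

View pics/e.png

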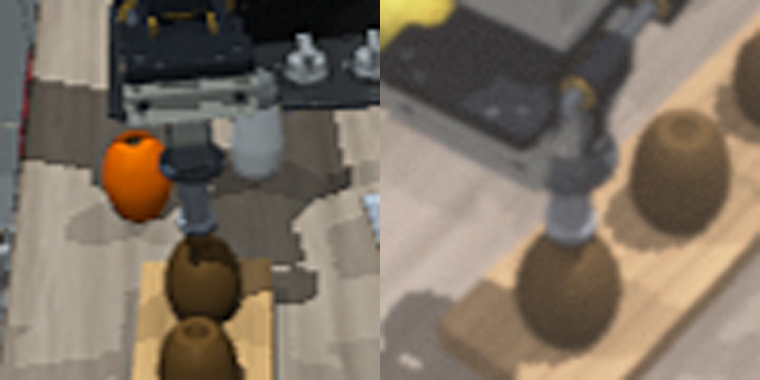

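Both views show the tester's foot hanging centred just above the nearest kiwi's crown.

Call:
send_rows([
  [[0.05,0,0.06],[0,0,0]],
  [[0,0,0.06],[0,0,0]],
  [[0,0,0.06],[0,0,0]],
  [[0,0,0.06],[0,0,0]],
  [[0,0,0.06],[0,0,0]],
  [[0,0,0.06],[0,0,0]],
  [[0,0,0.06],[0,0,0]],
  [[0,0,0],[0,0,0]],
  [[0,0,0],[0,0,0]],
  [[0,0,0],[0,0,0]],
])

```text
time: 10.25
tool_pos: [0.466, 0.0905, 0.1578]
tool_rot: [3.142, -0.0, 0.072]
contact_force: [-0.1, 0.5, -0.3]
opening: 0.0256
grip_force: 54.9
```

Call:
send_rows([
  [[0,0,0.03],[0,0,0]],
  [[0,0,0.03],[0,0,0]],
  [[0,0,0.03],[0,0,0]],
  [[0,0,0.02],[0,0,0]],
  [[0,0,0],[0,0,0]],
  [[0,0,0],[0,0,0]],
  [[0,0,0],[0,0,0]],
  [[0,0,0],[0,0,0]],
  [[0,0,0],[0,0,0]],
  [[0,0,0],[0,0,0]],
])

```text
time: 11.5
tool_pos: [0.466, 0.0905, 0.1549]
tool_rot: [3.141, -0.0, 0.072]
contact_force: [-0.6, 0.2, -0.0]
opening: 0.0257
grip_force: 54.9
```

```bash
python3 - <<'E'
from h import *
print(robot.observe()["contact_force"][2]); c=cal("wrist"); im,d=read_camera("wrist"); print(robot.observe()["contact_force"][2])
T=robot.observe()["tool_pos"]; u,v=map(int,proj(c,[T[0]+.013,T[1],T[2]+.015])); print(u,v)
cv2.imwrite("pics/w1_raw.png",im)
u0,v0=max(u-60,0),max(v-60,0); cv2.imwrite("pics/w1.png",cv2.resize(im[v0:v0+120,u0:u0+120],(480,480),interpolation=2))
E
```

```text
-0.042947833508003935
-0.03885913587401296
253 229
```

View pics/w1.png

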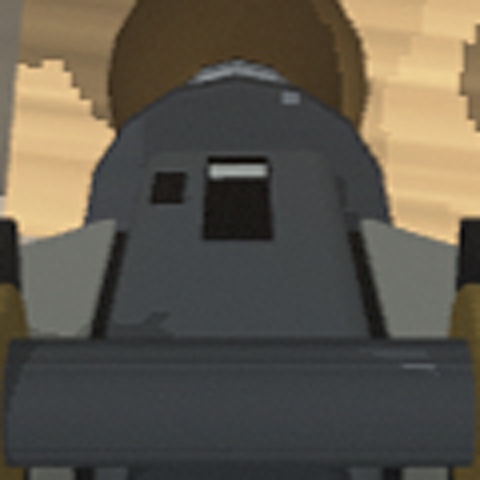

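The wrist crop shows the white pointer near the lower end of its slot (crop 238,170, raw row about 211), so the pin is barely pushed in. I keep going down.

Call:
send_rows([
  [[0,0,0.02],[0,0,0]],
  [[0,0,0.02],[0,0,0]],
  [[0,0,0.02],[0,0,0]],
  [[0,0,0.02],[0,0,0]],
  [[0,0,0],[0,0,0]],
  [[0,0,0],[0,0,0]],
  [[0,0,0],[0,0,0]],
  [[0,0,0],[0,0,0]],
  [[0,0,0],[0,0,0]],
  [[0,0,0],[0,0,0]],
])

```text
time: 12.8
tool_pos: [0.466, 0.0905, 0.1529]
tool_rot: [3.141, -0.0, 0.072]
contact_force: [-0.0, 0.7, -0.3]
opening: 0.0259
grip_force: 54.9
```

```bash
cat >> h.py <<'E'
def pointer(im):
    g=im[200:236,235:260].astype(int).min(2)   # slot region on the barrel's +x face
    row=g[:, :].copy(); m=row>140; ys,xs=np.nonzero(m); return (round(ys.mean()+200,2),round(xs.mean()+235,1),len(ys)) if len(ys) else None
def read():
    f=[];p=[]
    c=cal("wrist")
    for i in range(2):
        im,_=read_camera("wrist"); p.append(pointer(im)); f.append(robot.observe()["contact_force"][2])
    s=robot.observe(); T=s["tool_pos"]; q=[proj(c,[T[0]+.013,T[1],T[2]+k]) for k in(0,.01)]
    print("t",round(s["time"],2),T.round(4),"Fz",np.round(f,2),"ptr",p,"px/mm",round((q[1]-q[0])[1]/10,2))
E
python3 - <<'E'
from h import *
print(pointer(cv2.imread("pics/w1_raw.png"))); print(cv2.imread("pics/w1_raw.png")[200:236,248].min(1))
read()
E
```

```text
(np.float64(211.5), np.float64(252.0), 26)
[ 62  63  58  60  61  61  65  71  28  14 120 150 156  81  26  19  22  21
  20  23  23  24  20  21  23  23  24  24  23  55  67  66  65  67  65  66]
t 12.9 [0.466  0.0905 0.1529] Fz [-0.09  0.72] ptr [(np.float64(211.5), np.float64(252.0), 26), (np.float64(211.5), np.float64(252.0), 26)] px/mm 0.7
```

Call:
send_rows([
  [[0,0,0.02],[0,0,0]],
  [[0,0,0.02],[0,0,0]],
  [[0,0,0],[0,0,0]],
  [[0,0,0],[0,0,0]],
  [[0,0,0],[0,0,0]],
  [[0,0,0],[0,0,0]],
  [[0,0,0],[0,0,0]],
  [[0,0,0],[0,0,0]],
  [[0,0,0],[0,0,0]],
  [[0,0,0],[0,0,0]],
])

```text
time: 14.15
tool_pos: [0.466, 0.0905, 0.1519]
tool_rot: [3.142, -0.0, 0.072]
contact_force: [0.1, 1.1, -0.1]
opening: 0.0258
grip_force: 54.9
```

```bash
python3 - <<'E'
from h import *
read()
E
```

```text
t 14.25 [0.466  0.0905 0.1519] Fz [0.09 0.32] ptr [(np.float64(211.5), np.float64(252.0), 26), (np.float64(211.52), np.float64(251.8), 25)] px/mm 0.7
```

Call:
send_rows([
  [[0,0,0.02],[0,0,0]],
  [[0,0,0.02],[0,0,0]],
  [[0,0,0.01],[0,0,0]],
  [[0,0,0],[0,0,0]],
  [[0,0,0],[0,0,0]],
  [[0,0,0],[0,0,0]],
  [[0,0,0],[0,0,0]],
  [[0,0,0],[0,0,0]],
  [[0,0,0],[0,0,0]],
  [[0,0,0],[0,0,0]],
])

```text
time: 15.5
tool_pos: [0.466, 0.0905, 0.1507]
tool_rot: [3.142, 0.0, 0.072]
contact_force: [0.0, -0.4, -0.2]
opening: 0.0255
grip_force: 54.9
```

```bash
python3 - <<'E'
from h import *
read()
E
```

```text
t 15.6 [0.466  0.0905 0.1507] Fz [1.   0.61] ptr [(np.float64(211.52), np.float64(251.8), 25), (np.float64(211.5), np.float64(252.0), 26)] px/mm 0.7
```

Call:
send_rows([
  [[0,0,0.02],[0,0,0]],
  [[0,0,0.02],[0,0,0]],
  [[0,0,0.01],[0,0,0]],
  [[0,0,0],[0,0,0]],
  [[0,0,0],[0,0,0]],
  [[0,0,0],[0,0,0]],
  [[0,0,0],[0,0,0]],
  [[0,0,0],[0,0,0]],
  [[0,0,0],[0,0,0]],
  [[0,0,0],[0,0,0]],
])

```text
time: 16.85
tool_pos: [0.4661, 0.0905, 0.1498]
tool_rot: [3.141, -0.0, 0.072]
contact_force: [-0.7, 0.1, 5.0]
opening: 0.0261
grip_force: 54.9
```

```bash
python3 - <<'E'
from h import *
read()
E
```

```text
t 16.95 [0.4661 0.0905 0.1498] Fz [5.51 4.96] ptr [(np.float64(211.52), np.float64(251.8), 25), (np.float64(211.52), np.float64(251.8), 25)] px/mm 0.7
```

Call:
send_rows([
  [[0,0,0.015],[0,0,0]],
  [[0,0,0],[0,0,0]],
  [[0,0,0],[0,0,0]],
  [[0,0,-0.4],[0,0,0]],
  [[0,0,-0.7],[0,0,0]],
  [[-0.1,0.65,0],[0,0,0]],
  [[-0.11,1,0],[0,0,0]],
  [[-0.1,1,0],[0,0,0]],
  [[-0.1,0.8,0],[0,0,0]],
  [[-0.1,0.2,0],[0,0,0]],
])

```text
time: 18.2
tool_pos: [0.4592, -0.003, 0.1759]
tool_rot: [3.142, 0.001, 0.07]
contact_force: [-0.5, 0.8, -0.8]
opening: 0.0257
grip_force: 54.9
```

```bash
python3 - <<'E'
from h import *
read(); go([.4603,-.0015,.1645],.072)
E
```

```text
t 18.3 [ 0.4592 -0.002   0.1761] Fz [-1.57 -1.92] ptr [(np.float64(210.5), np.float64(251.5), 24), (np.float64(210.5), np.float64(251.5), 24)] px/mm 0.71
t 18.3 pos [ 0.4592 -0.002   0.1761] rot [-3.141e+00  1.000e-03  7.000e-02] F [-0.16 -0.38 -1.92] open 0.0257 grip 54.9
units xyz [ 0.05 -0.02  0.47] turn z -0.001
```

Call:
send_rows([
  [[0.05,0,0.2],[0,0,0]],
  [[0,0,0.2],[0,0,0]],
  [[0,0,0.1],[0,0,0]],
  [[0,0,0.07],[0,0,0]],
  [[0,0,0.07],[0,0,0]],
  [[0,0,0.06],[0,0,0]],
  [[0,0,0.05],[0,0,0]],
  [[0,0,0.02],[0,0,0]],
  [[0,0,0],[0,0,0]],
  [[0,0,0],[0,0,0]],
])

```text
time: 19.55
tool_pos: [0.4611, -0.0013, 0.1574]
tool_rot: [3.141, -0.0, 0.072]
contact_force: [-0.9, 0.5, 4.4]
opening: 0.026
grip_force: 54.9
```

```bash
python3 - <<'E'
from h import *
read()
E
```

```text
t 19.65 [ 0.4611 -0.0013  0.1574] Fz [3.36 3.82] ptr [(np.float64(213.5), np.float64(252.0), 26), (np.float64(213.5), np.float64(252.0), 26)] px/mm 0.7
```

Call:
send_rows([
  [[0,0,0.02],[0,0,0]],
  [[0,0,0.02],[0,0,0]],
  [[0,0,0.02],[0,0,0]],
  [[0,0,0],[0,0,0]],
  [[0,0,0],[0,0,0]],
  [[0,0,0],[0,0,0]],
  [[0,0,0],[0,0,0]],
  [[0,0,0],[0,0,0]],
  [[0,0,0],[0,0,0]],
  [[0,0,0],[0,0,0]],
])

```text
time: 20.9
tool_pos: [0.461, -0.0013, 0.1558]
tool_rot: [3.141, -0.0, 0.072]
contact_force: [0.0, 2.4, 3.5]
opening: 0.0254
grip_force: 54.9
```

```bash
python3 - <<'E'
from h import *
read()
E
```

```text
t 21.0 [ 0.461  -0.0013  0.1558] Fz [4.11 3.87] ptr [(np.float64(213.5), np.float64(252.0), 26), (np.float64(213.5), np.float64(252.0), 26)] px/mm 0.7
```

Call:
send_rows([
  [[0,0,0.02],[0,0,0]],
  [[0,0,0.02],[0,0,0]],
  [[0,0,0.01],[0,0,0]],
  [[0,0,0],[0,0,0]],
  [[0,0,0],[0,0,0]],
  [[0,0,0],[0,0,0]],
  [[0,0,0],[0,0,0]],
  [[0,0,0],[0,0,0]],
  [[0,0,0],[0,0,0]],
  [[0,0,0],[0,0,0]],
])

```text
time: 22.25
tool_pos: [0.4611, -0.0012, 0.1549]
tool_rot: [-3.142, -0.0, 0.072]
contact_force: [-0.6, 1.8, 7.0]
opening: 0.0257
grip_force: 54.9
```

```bash
python3 - <<'E'
from h import *
read()
E
```

```text
t 22.35 [ 0.4611 -0.0012  0.155 ] Fz [7.4  6.27] ptr [(np.float64(213.5), np.float64(252.0), 26), (np.float64(213.5), np.float64(252.0), 26)] px/mm 0.7
```

Call:
send_rows([
  [[0,0,0.015],[0,0,0]],
  [[0,0,0],[0,0,0]],
  [[0,0,0],[0,0,0]],
  [[0,0,-0.3],[0,0,0]],
  [[0,0,-0.5],[0,0,0]],
  [[-0.1,0.65,0],[0,0,0]],
  [[-0.1,1,0],[0,0,0]],
  [[-0.1,1,0],[0,0,0]],
  [[-0.1,0.8,0],[0,0,0]],
  [[-0.1,0.2,0.3],[0,0,0]],
])

```text
time: 23.6
tool_pos: [0.455, -0.0951, 0.1665]
tool_rot: [3.141, -0.001, 0.07]
contact_force: [1.2, 0.9, -1.8]
opening: 0.0256
grip_force: 54.9
```

```bash
python3 - <<'E'
from h import *
go([.455,-.0934,.149],.072)
E
```

```text
t 23.6 pos [ 0.455  -0.0951  0.1665] rot [ 3.141e+00 -1.000e-03  7.000e-02] F [ 1.18  0.88 -1.82] open 0.0256 grip 54.9
units xyz [ 0.   -0.07  0.7 ] turn z -0.002
```

Call:
send_rows([
  [[0,0,0.1],[0,0,0]],
  [[0,0,0.1],[0,0,0]],
  [[0,0,0.1],[0,0,0]],
  [[0,0,0.07],[0,0,0]],
  [[0,0,0.07],[0,0,0]],
  [[0,0,0.06],[0,0,0]],
  [[0,0,0.05],[0,0,0]],
  [[0,0,0],[0,0,0]],
  [[0,0,0],[0,0,0]],
  [[0,0,0],[0,0,0]],
])

```text
time: 24.85
tool_pos: [0.4552, -0.0932, 0.153]
tool_rot: [3.141, -0.0, 0.072]
contact_force: [0.7, 0.4, 0.5]
opening: 0.0258
grip_force: 54.9
```

```bash
python3 - <<'E'
from h import *
read()
E
```

```text
t 24.95 [ 0.4552 -0.0933  0.153 ] Fz [0.5  0.06] ptr [(np.float64(211.5), np.float64(252.0), 26), (np.float64(211.5), np.float64(252.0), 26)] px/mm 0.7
```

Call:
send_rows([
  [[0,0,0.06],[0,0,0]],
  [[0,0,0.06],[0,0,0]],
  [[0,0,0.06],[0,0,0]],
  [[0,0,0.04],[0,0,0]],
  [[0,0,0.02],[0,0,0]],
  [[0,0,0],[0,0,0]],
  [[0,0,0],[0,0,0]],
  [[0,0,0],[0,0,0]],
  [[0,0,0],[0,0,0]],
  [[0,0,0],[0,0,0]],
])

```text
time: 26.2
tool_pos: [0.4553, -0.0933, 0.1473]
tool_rot: [3.141, -0.001, 0.072]
contact_force: [-0.7, 1.2, 5.8]
opening: 0.0258
grip_force: 54.9
```

```bash
python3 - <<'E'
from h import *
read()
E
```

```text
t 26.3 [ 0.4553 -0.0933  0.1473] Fz [4.35 5.69] ptr [(np.float64(214.52), np.float64(251.8), 25), (np.float64(214.52), np.float64(251.8), 25)] px/mm 0.7
```

Call:
send_rows([
  [[0,0,0.02],[0,0,0]],
  [[0,0,0.02],[0,0,0]],
  [[0,0,0.02],[0,0,0]],
  [[0,0,0],[0,0,0]],
  [[0,0,0],[0,0,0]],
  [[0,0,0],[0,0,0]],
  [[0,0,0],[0,0,0]],
  [[0,0,0],[0,0,0]],
  [[0,0,0],[0,0,0]],
  [[0,0,0],[0,0,0]],
])

```text
time: 27.55
tool_pos: [0.4553, -0.0933, 0.1458]
tool_rot: [3.141, -0.001, 0.072]
contact_force: [-0.3, 1.2, 6.6]
opening: 0.0256
grip_force: 54.9
```

```bash
python3 - <<'E'
from h import *
read()
E
```

```text
t 27.65 [ 0.4553 -0.0933  0.1458] Fz [6.04 5.83] ptr [(np.float64(215.5), np.float64(252.0), 26), (np.float64(215.5), np.float64(252.0), 26)] px/mm 0.7
```

Call:
send_rows([
  [[0,0,0.02],[0,0,0]],
  [[0,0,0.02],[0,0,0]],
  [[0,0,0.01],[0,0,0]],
  [[0,0,0],[0,0,0]],
  [[0,0,0],[0,0,0]],
  [[0,0,0],[0,0,0]],
  [[0,0,0],[0,0,0]],
  [[0,0,0],[0,0,0]],
  [[0,0,0],[0,0,0]],
  [[0,0,0],[0,0,0]],
])

```text
time: 28.9
tool_pos: [0.4554, -0.0933, 0.1449]
tool_rot: [3.141, -0.001, 0.072]
contact_force: [-1.2, 2.0, 9.5]
opening: 0.0257
grip_force: 54.9
```

```bash
python3 - <<'E'
from h import *
read()
E
```

```text
t 29.0 [ 0.4554 -0.0933  0.145 ] Fz [9.3  9.59] ptr [(np.float64(215.5), np.float64(252.0), 26), (np.float64(215.5), np.float64(252.0), 26)] px/mm 0.7
```

All three are tested. Pin forces were about 2, 5.7 and 8 N (pointer +1, +3 and +5 px), so the kiwi nearest the stand (y ≈ +0.09) is the ripe one. Now I return the tester.

Call:
send_rows([
  [[0,0,0.01],[0,0,0]],
  [[0,0,0],[0,0,0]],
  [[0,0,-0.5],[0,0,0]],
  [[0,0,-0.9],[0,0,0]],
  [[0,0,-0.8],[0,0,0]],
  [[0.5,-0.7,0],[0,0,0]],
  [[0.7,-1,0],[0,0,0]],
  [[0.7,-1,0],[0,0,0]],
  [[0.7,-1,0],[0,0,0]],
  [[0.7,-1,0],[0,0,0]],
])

```text
time: 30.25
tool_pos: [0.5291, 0.0307, 0.1986]
tool_rot: [3.141, 0.001, 0.072]
contact_force: [-0.6, -0.1, -1.4]
opening: 0.0256
grip_force: 54.9
```

Call:
send_rows([
  [[0.7,-1,0],[0,0,0]],
  [[0.8,-1,0],[0,0,0]],
  [[0.8,-1,0],[0,0,0]],
  [[0.8,-1,0],[0,0,0]],
  [[0.8,-1,0],[0,0,0]],
  [[0.6,-0.8,0],[0,0,0]],
  [[0.2,-0.24,0],[0,0,0]],
  [[0,0,0],[0,0,0]],
  [[0,0,0],[0,0,0]],
  [[0,0,0],[0,0,0]],
])

```text
time: 31.5
tool_pos: [0.6352, 0.1881, 0.1992]
tool_rot: [3.141, -0.0, 0.071]
contact_force: [-0.0, -0.0, -1.5]
opening: 0.026
grip_force: 54.9
```

```bash
python3 - <<'E'
from h import *
go([.6352,.1889,.0983],.072)
c=cal("scene");im,_=read_camera("scene");u,v=map(int,proj(c,[.635,.189,.11]))
cw=cal("side");iw,_=read_camera("side");p,q=map(int,proj(cw,[.635,.189,.11]))
cv2.imwrite("pics/f.png",np.hstack([cv2.resize(im[v-50:v+50,u-50:u+50],(400,400),interpolation=2),cv2.resize(iw[q-40:q+40,p-40:p+40],(400,400),interpolation=2)]))
E
```

```text
t 31.5 pos [0.6352 0.1881 0.1992] rot [ 3.141 -0.     0.071] F [-0.03 -0.02 -1.53] open 0.026 grip 54.9
units xyz [ 0.   -0.03  4.04] turn z -0.001
```

View pics/f.png

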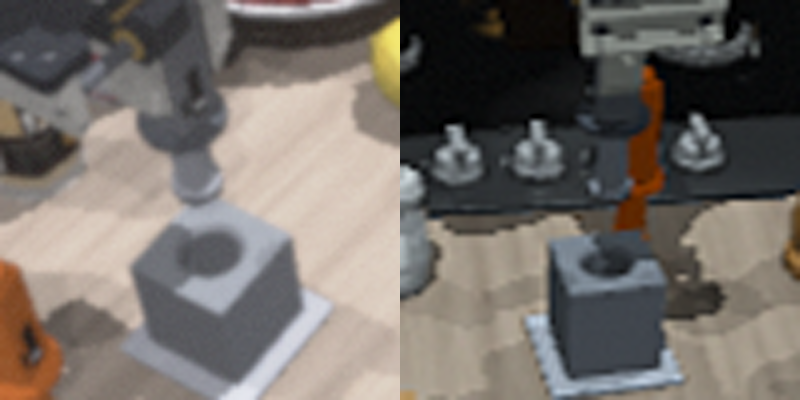

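Both views show the tester upright over the stand's hole (left crop 210,250; right crop 605,260). I lower it.

Call:
send_rows([
  [[0,-0.03,0.3],[0,0,0]],
  [[0,0,0.5],[0,0,0]],
  [[0,0,0.5],[0,0,0]],
  [[0,0,0.5],[0,0,0]],
  [[0,0,0.5],[0,0,0]],
  [[0,0,0.5],[0,0,0]],
  [[0,0,0.5],[0,0,0]],
  [[0,0,0.4],[0,0,0]],
  [[0,0,0.3],[0,0,0]],
  [[0,0,0],[0,0,0]],
])

```text
time: 32.85
tool_pos: [0.6355, 0.1897, 0.0989]
tool_rot: [3.142, -0.0, 0.072]
contact_force: [0.6, -0.2, -1.9]
opening: 0.0255
grip_force: 55.0
```

Call:
send_rows([
  [[0,0,0],[0,0,0]],
  [[0,0,0],[0,0,0]],
  [[0,0,0],[0,0,0]],
  [[0,0,0],[0,0,0]],
  [[0,0,0],[0,0,0]],
  [[0,0,-0.5],[0,0,0]],
  [[0,0,-1],[0,0,0]],
  [[0,0,-1],[0,0,0]],
  [[0,0,-1],[0,0,0]],
  [[0,0,-0.8],[0,0,0]],
], gripper=0.48)

```text
time: 34.1
tool_pos: [0.6356, 0.1897, 0.2088]
tool_rot: [-3.141, -0.002, 0.072]
contact_force: [0.7, -0.8, 0.1]
opening: 0.0682
grip_force: 0.0
```

```bash
python3 - <<'E'
from h import *
go([.4655,.0903,.11],.072)
Z=cal("scene");im,d=read_camera("scene");W=cloud(d,Z)
m=(W[...,2]>.147)&(W[...,2]<.165)&(abs(W[...,0]-.635)<.04)&(abs(W[...,1]-.19)<.04)
print("tester top",m.sum(),W[m].mean(0),W[m][:,2].max())
Q=[]
for n in("scene","side"):
    f=np.load(n+".npz"); w=cloud(f["d"],(f["K"],f["R"],f["t"])).reshape(-1,3); off=np.array([.6416,-.144,0]); Q.append(w[np.hypot(*(w-off)[:,:2].T)<.064]-off)
Q=np.vstack(Q); r=np.hypot(Q[:,0],Q[:,1])
for k in range(0,64,6): 
    z=Q[(r>=k/1000)&(r<(k+6)/1000),2]; print(k+3,len(z),np.percentile(z,[5,50]).round(3) if len(z) else "")
E
```

```text
t 34.1 pos [0.6356 0.1897 0.2088] rot [-3.141e+00 -2.000e-03  7.200e-02] F [ 0.71 -0.82  0.09] open 0.0682 grip 0.0
units xyz [-7.07  3.48  3.95] turn z -0.0
tester top 131 [0.63295233 0.19272449 0.15192922] 0.15767470204946457
3 25 [0.003 0.005]
9 77 [0.002 0.005]
15 127 [0.002 0.005]
21 184 [0.003 0.006]
27 224 [0.004 0.009]
33 260 [0.007 0.012]
39 310 [-0.     0.014]
45 490 [-0.002  0.018]
51 707 [-0.002  0.025]
57 1001 [-0.001  0.035]
63 634 [-0.002  0.036]
```

Call:
send_rows([
  [[-0.6,0.3,0],[0,0,0]],
  [[-0.9,0.4,0],[0,0,0]],
  [[-0.9,0.48,0],[0,0,0]],
  [[-0.9,0.5,0.2],[0,0,0]],
  [[-0.9,0.5,0.6],[0,0,0]],
  [[-0.9,0.4,0.8],[0,0,0]],
  [[-0.9,0.4,0.8],[0,0,0]],
  [[-0.7,0.3,0.8],[0,0,0]],
  [[-0.37,0.2,0.4],[0,0,0]],
  [[0,0,0],[0,0,0]],
])

```text
time: 35.4
tool_pos: [0.4646, 0.09, 0.1163]
tool_rot: [3.142, 0.001, 0.071]
contact_force: [0.3, -0.1, 0.4]
opening: 0.068
grip_force: 0.0
```

```bash
python3 - <<'E'
from h import *
go([.465,.0903,.03],.072)
c=cal("wrist");im,d=read_camera("wrist");W=cloud(d,c)
m=(W[...,2]>.066)&(W[...,2]<.08)&(abs(W[...,0]-.465)<.03)&(abs(W[...,1]-.09)<.03)
print(m.sum(), cv2.minEnclosingCircle(W[m][:,:2].astype(np.float32)) if m.sum()>5 else "")
c=cal("side");im,_=read_camera("side");u,v=map(int,proj(c,[.46,0.0,.08]));a=cv2.resize(im[v-60:v+60,u-60:u+60],(400,400),interpolation=2)
cv2.imwrite("pics/g.png",a)
E
```

```text
t 35.4 pos [0.4646 0.09   0.1163] rot [3.142e+00 1.000e-03 7.100e-02] F [ 0.32 -0.12  0.44] open 0.068 grip 0.0
units xyz [ 0.02 -0.01  3.45] turn z -0.001
2494 ((0.4654558598995209, 0.08992347866296768), 0.020125214010477066)
```

View pics/g.png

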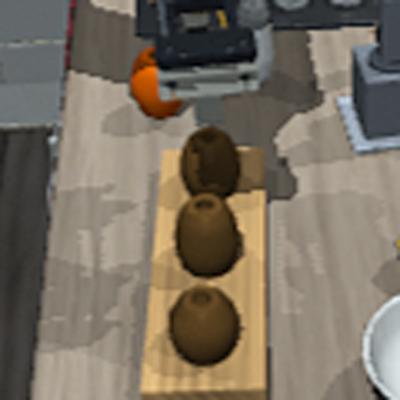

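All three fruit stand upright with dented crowns at (210,145), (207,205) and (203,297), and the gripper is over the far one. I lower and grip it.

Call:
send_rows([
  [[0.02,0,0.3],[0,0,0]],
  [[0,0,0.5],[0,0,0]],
  [[0,0,0.5],[0,0,0]],
  [[0,0,0.5],[0,0,0]],
  [[0,0,0.5],[0,0,0]],
  [[0,0,0.5],[0,0,0]],
  [[0,0,0.4],[0,0,0]],
  [[0,0,0.2],[0,0,0]],
  [[0,0,0],[0,0,0]],
  [[0,0,0],[0,0,0]],
])

```text
time: 36.75
tool_pos: [0.4661, 0.0902, 0.0318]
tool_rot: [3.141, -0.001, 0.072]
contact_force: [-0.3, 0.1, 0.4]
opening: 0.0676
grip_force: 0.0
```

Call:
send_rows([
  [[0,0,0],[0,0,0]],
  [[0,0,0],[0,0,0]],
  [[0,0,0],[0,0,0]],
  [[0,0,0],[0,0,0]],
  [[0,0,0],[0,0,0]],
  [[0,0,0],[0,0,0]],
  [[0,0,0],[0,0,0]],
  [[0,0,0],[0,0,0]],
  [[0,0,0],[0,0,0]],
  [[0,0,0],[0,0,0]],
], gripper=-1, force=15)

```text
time: 38.0
tool_pos: [0.4659, 0.0903, 0.0317]
tool_rot: [3.142, -0.0, 0.072]
contact_force: [0.1, 0.8, 5.1]
opening: 0.0528
grip_force: 15.0
```

Call:
send_rows([
  [[0,0,-0.2],[0,0,0]],
  [[0,0,-0.4],[0,0,0]],
  [[0,0,-0.6],[0,0,0]],
  [[0,0,-0.8],[0,0,0]],
  [[0,0,-0.8],[0,0,0]],
  [[0,0,-0.8],[0,0,0]],
  [[0,0,-0.6],[0,0,0]],
  [[0,0,-0.3],[0,0,0]],
  [[0,0,0],[0,0,0]],
  [[0,0,0],[0,0,0]],
])

```text
time: 39.25
tool_pos: [0.4653, 0.0902, 0.1434]
tool_rot: [3.142, 0.001, 0.072]
contact_force: [0.5, 0.9, -1.0]
opening: 0.0528
grip_force: 15.0
```

```bash
python3 - <<'E'
from h import *
go([.635,-.144,.145],.072); go([.635,-.144,.04],.072)
Q=[]
for n in("scene","side"):
    f=np.load(n+".npz"); Q.append(cloud(f["d"],(f["K"],f["R"],f["t"])).reshape(-1,3))
Q=np.vstack(Q); Q=Q[(Q[:,0]>.6)&(Q[:,0]<.95)]
for z in(.07,.1,.12,.14,.16,.18,.2,.22,.25):
    print(z,[(lambda q: round(float(np.percentile(q,3)),3) if len(q)>2 else None)(Q[(abs(Q[:,2]-z)<.01)&(abs(Q[:,1]-y)<.02),0]) for y in(-.28,-.24,-.2,-.16,-.12,-.08,-.04,0)])
E
```

```text
t 39.25 pos [0.4653 0.0902 0.1434] rot [3.142e+00 1.000e-03 7.200e-02] F [ 0.52  0.91 -1.05] open 0.0528 grip 15.0
units xyz [ 6.1   9.83 -0.06] turn z -0.0
t 39.25 pos [0.4653 0.0902 0.1434] rot [3.142e+00 1.000e-03 7.200e-02] F [ 0.52  0.91 -1.05] open 0.0528 grip 15.0
units xyz [6.1  9.83 4.14] turn z -0.0
0.07 [None, 0.88, 0.811, 0.734, 0.706, 0.698, 0.7, 0.711]
0.1 [None, 0.876, 0.87, 0.753, 0.72, 0.711, 0.713, 0.728]
0.12 [None, None, None, 0.766, 0.73, 0.72, 0.722, 0.74]
0.14 [None, None, None, 0.781, 0.741, 0.73, 0.731, 0.75]
0.16 [None, None, None, 0.789, 0.752, 0.739, 0.741, 0.761]
0.18 [0.948, None, None, None, 0.763, 0.748, 0.75, 0.777]
0.2 [None, None, None, None, 0.772, 0.758, 0.76, 0.785]
0.22 [None, None, None, None, 0.784, 0.767, 0.769, 0.801]
0.25 [None, None, None, 0.799, 0.795, 0.799, 0.803, 0.802]
```

Call:
send_rows([
  [[0.3,0.5,0],[0,0,0]],
  [[0.5,0.9,0],[0,0,0]],
  [[0.6,1,0],[0,0,0]],
  [[0.6,1,0],[0,0,0]],
  [[0.7,1,0],[0,0,0]],
  [[0.7,1,0],[0,0,0]],
  [[0.7,1,0],[0,0,0]],
  [[0.7,1,0],[0,0,0]],
  [[0.6,1,0],[0,0,0]],
  [[0.5,0.9,0],[0,0,0]],
])

```text
time: 40.5
tool_pos: [0.63, -0.1331, 0.143]
tool_rot: [-3.142, 0.001, 0.071]
contact_force: [0.5, 0.1, -2.4]
opening: 0.0528
grip_force: 15.0
```

Call:
send_rows([
  [[0.2,0.53,0],[0,0,0]],
  [[0,0,0.3],[0,0,0]],
  [[0,0,0.5],[0,0,0]],
  [[0,0,0.6],[0,0,0]],
  [[0,0,0.6],[0,0,0]],
  [[0,0,0.6],[0,0,0]],
  [[0,0,0.4],[0,0,0]],
  [[0,0,0.2],[0,0,0]],
  [[0,0,0],[0,0,0]],
  [[0,0,0],[0,0,0]],
])

```text
time: 41.75
tool_pos: [0.6358, -0.1441, 0.0645]
tool_rot: [3.141, -0.001, 0.072]
contact_force: [0.5, -0.3, -1.0]
opening: 0.0526
grip_force: 15.0
```

```bash
python3 - <<'E'
from h import *
go([.638,-.144,.042],.072)
c=cal("side");im,_=read_camera("side");u,v=map(int,proj(c,[.64,-.144,.05]));a=cv2.resize(im[v-50:v+50,u-50:u+50],(400,400),interpolation=2)
c=cal("wrist");im,d=read_camera("wrist");b=cv2.resize(im,(400,300))
cv2.imwrite("pics/i.png",np.hstack([a,np.vstack([b,np.zeros((100,400,3),np.uint8)])]))
E
```

```text
t 41.75 pos [ 0.6358 -0.1441  0.0645] rot [ 3.141e+00 -1.000e-03  7.200e-02] F [ 0.52 -0.33 -1.  ] open 0.0526 grip 15.0
units xyz [0.09 0.   0.9 ] turn z -0.0
```

View pics/i.png

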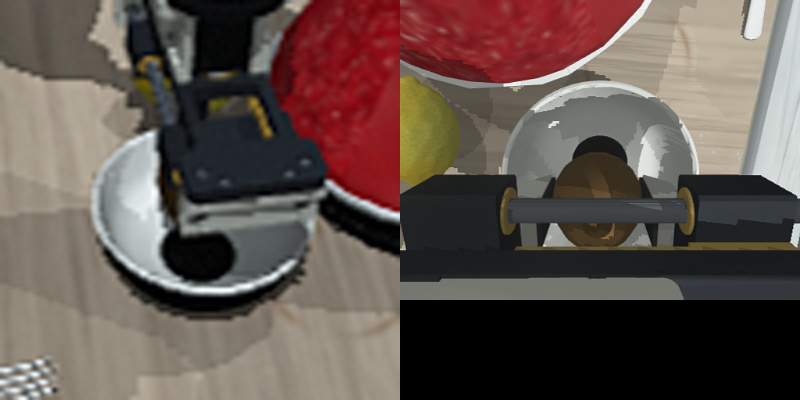

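The kiwi hangs in the middle of the bowl (wrist view 597,200), clear of the kettle and lemon. I lower a little further.

Call:
send_rows([
  [[0.15,0,0.2],[0,0,0]],
  [[0,0,0.2],[0,0,0]],
  [[0,0,0.2],[0,0,0]],
  [[0,0,0.15],[0,0,0]],
  [[0,0,0.1],[0,0,0]],
  [[0,0,0.05],[0,0,0]],
  [[0,0,0],[0,0,0]],
  [[0,0,0],[0,0,0]],
  [[0,0,0],[0,0,0]],
  [[0,0,0],[0,0,0]],
])

```text
time: 43.1
tool_pos: [0.6392, -0.1437, 0.0415]
tool_rot: [3.141, -0.0, 0.072]
contact_force: [-0.8, 0.0, -1.0]
opening: 0.0529
grip_force: 15.0
```

Call:
send_rows([
  [[0,0,0.06],[0,0,0]],
  [[0,0,0.06],[0,0,0]],
  [[0,0,0.06],[0,0,0]],
  [[0,0,0],[0,0,0]],
  [[0,0,0],[0,0,0]],
  [[0,0,0],[0,0,0]],
  [[0,0,0],[0,0,0]],
  [[0,0,0],[0,0,0]],
  [[0,0,0],[0,0,0]],
  [[0,0,0],[0,0,0]],
])

```text
time: 44.35
tool_pos: [0.6392, -0.1437, 0.037]
tool_rot: [3.141, -0.0, 0.072]
contact_force: [-0.4, 0.3, -1.2]
opening: 0.0528
grip_force: 15.0
```

Call:
send_rows([
  [[0,0,0],[0,0,0]],
  [[0,0,0],[0,0,0]],
  [[0,0,0],[0,0,0]],
  [[0,0,0],[0,0,0]],
  [[0,0,0],[0,0,0]],
  [[0,0,-0.2],[0,0,0]],
  [[0,0,-0.4],[0,0,0]],
  [[0,0,-0.8],[0,0,0]],
  [[0,0,-1],[0,0,0]],
  [[0,0,-1],[0,0,0]],
], gripper=0.36)

```text
time: 45.6
tool_pos: [0.6393, -0.1437, 0.1236]
tool_rot: [3.141, -0.001, 0.072]
contact_force: [-1.1, -0.9, -0.3]
opening: 0.0626
grip_force: 0.0
```

Call:
send_rows([
  [[-0.5,0,-1],[0,0,0]],
  [[-0.5,0,-1],[0,0,0]],
  [[-0.5,0,-0.5],[0,0,0]],
  [[-1,0,0],[0,0,0]],
  [[-1,0,0],[0,0,0]],
  [[-1,0,0],[0,0,0]],
  [[0,0,0],[0,0,0]],
  [[0,0,0],[0,0,0]],
  [[0,0,0],[0,0,0]],
  [[0,0,0],[0,0,0]],
])

```text
time: 46.85
tool_pos: [0.5274, -0.1517, 0.1842]
tool_rot: [-3.142, 0.0, 0.072]
contact_force: [0.3, 0.3, -0.9]
opening: 0.0624
grip_force: 0.0
```

```bash
python3 - <<'E'
from h import *
print(robot.observe()["tool_pos"],robot.observe()["time"])
im,_=read_camera("side"); im2,d2=read_camera("scene"); W=cloud(d2,cal("scene"))
a=cv2.resize(im[120:300,180:360],(400,400)); b=cv2.resize(im2[110:280,140:340],(400,340))
m=(im2.max(2)<130)&(np.hypot(W[...,0]-.6416,W[...,1]+.144)<.05)&(W[...,2]>.03)&(W[...,2]<.1); print("kiwi",m.sum(),np.nanmean(W[m],0),np.nanmax(W[m][:,2]))
m=(W[...,2]>.147)&(W[...,2]<.165)&(abs(W[...,0]-.635)<.04)&(abs(W[...,1]-.19)<.04); print("tester",W[m].mean(0),W[m][:,2].max())
cv2.imwrite("pics/j.png",np.hstack([a,np.vstack([b,np.zeros((60,400,3),np.uint8)])]))
E
```

```text
[ 0.52738141 -0.15165524  0.18423078] 46.85
kiwi 377 [ 0.63037404 -0.1316546   0.05641912] 0.07410209892947603
tester [0.63281623 0.19289402 0.15200179] 0.15630178372184234
```

View pics/j.png

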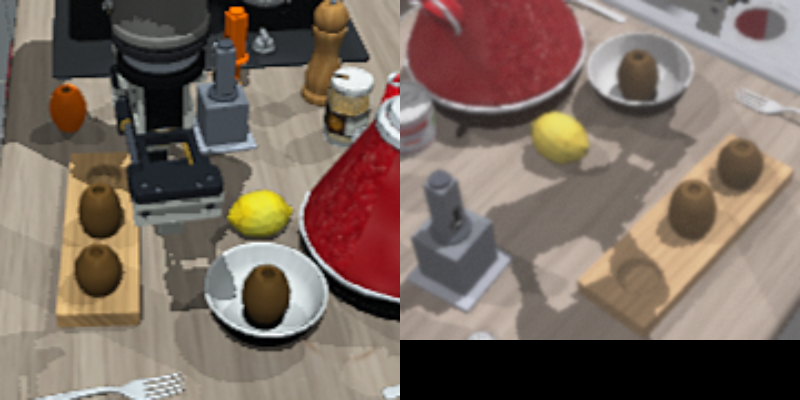

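The ripe kiwi stands in the bowl (266,295 left; 637,75 right), the other two are in their seats, and the tester hangs in its stand. I hand in.

```bash
python3 -c "
from cell import robot
print(robot.hand_in())"
```

```text
the job is handed in; nothing more can be done
None
```

I tested all three kiwifruit (pin forces about 2, 5.7 and 8 N, never near 25 N), hung the tester back in its stand, and put the ripe one (nearest the stand) in the bowl; the job is handed in at about 47 s of the 72 s, and no verdict was returned.

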